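# Hold a bevelled batten offcut on the saw board, ready to cut

### The arm

A 6-joint arm with a two-finger parallel gripper is mounted at the origin on the work surface. World frame = base frame: x ahead of the robot, y to its left, z up, the work surface at z = 0. Lengths are in m, angles in degrees, forces in N, time in s.
With the tool pointing down it reaches from about 0.4 to 0.825 m from the base axis. Payload 7 kg.
Tool frame: the origin (TCP) lies on the mounting face of the last link; the fingertips stand 178 mm ahead of it and the grasp point (between the pads) lies 159 mm ahead of it; z points along the fingers, y is the direction in which the jaws open and shut (so a half turn about z gives the same grasp; the last joint's range is limited). The gripper opens to 88 mm and grips with 3 to 60 N. Pads are 19 mm wide; open, the fingers measure 130 mm over their backs; the gripper's body (78 mm by 193 mm) begins 47 mm behind the grasp point.
Start: joints at [89.96, 20.546, 0.682, 0, -70.136, -16.507], TCP at [0.192, 0.647, 0.405] pointing down, gripper open.
Joint ranges: [-176.03, 176.03], [-82.01, 121.73], [-58.28, 71.71], [-173.87, 95.51], [-174.79, -0.11], [-173.66, 173.66]. Speed limits (degrees/s): [136.94, 136.94, 172.46, 180, 180, 180].

### API

Orientations are given as [roll, pitch, yaw] about the fixed x, y, z axes, in that order (R = Rz(yaw) Ry(pitch) Rx(roll)).
In Python, from plant import r gives the robot as it stands. The module is installed in compiled form; this text tells all that it offers.
- The arm moves only by the tool carry_out, never from a script. Its argument "plan" is a list of rows, each a list of 3 entries, a list of its own where there are three numbers: the shift along the tool's x, y, z in m, then the turn, a rotation vector about the tool's x, y, z in degrees, then the closure in counts, from 0 (fully open) to 255 (shut). In form: [[[x, y, z], [ax, ay, az], hand], ...]. A call has 1 to 12 rows; each row shifts and turns the commanded pose from where the row before left it, along the tool's axes as they then stand; what a row does not reach is not made up. A row lasts 1/12 s, in which the tool goes at most 41.7 mm and 7.16 degrees, less where a joint would pass 70% of its speed; a pose out of reach is approached as far as the arm can. A call is refused whole if a number of a shift passes 0.0417 or a number of a turn 7.16, either way. A call with a gripper value outside its range is refused whole. The fingers move at their own pace and stop on an object; "grip_force" is the grip in N (left out, the last holds). Time passes only in rows, so rows that do not move let the fingers close. It gives the time, the measured TCP pose, the force and the opening at its end, in the units of the state.
- r.get_state(): the state, without advancing time (a new reading comes with each control period).
- r.capture(name): name is "scene" or "top"; returns the picture (480x640x3 uint8, red, green, blue); there is no depth.
- r.get_calibration(name): a dict with "K" (3x3 intrinsics, pixels), "rvec" (rotation vector, rad) and "tvec" (3), from world to camera coordinates, as OpenCV has them. Camera axes: x right, y down, z forward; pixel columns grow to the right and rows downward; lengths in m; the calibration is good to about 2 mm. A picture is of the moment at which its call begins. get_calibration takes no time and is no camera call.
- r.close_job(): hands the job in, once; it reports no verdict.
The state is a dict: "time_s": time; "joints": joint angles; "qd": joint speeds; "joint_torque": joint torques, N m; "tcp_pos": TCP position; "eef_rot": TCP orientation; "contact_force": force on the tool from outside, world axes, zero at the start; "moment": the same for the moment, N m; "gripper_width": finger opening in m.
Only numpy, scipy, OpenCV 4.12 (cv2) and the standard library are available. Lean on these libraries where they do the work, as an engineer would, in place of code of your own. Each camera call takes 0.05 s, during which the arm holds its last target. There are 200 camera calls.

### The job

Put the longer of the two bevelled batten offcuts on the saw board, lying flat with its square back fully against the tall fence and its left end up to the stop block. Then press it into the fence and down onto the board at once, with one firm diagonal push on its bevel that bears on each of them with roughly 5 to 15 N, and finish while still holding that push. Leave the other things on the bench where they are.

Things in the scene. Friction and masses are not known exactly. Their poses are not given: they have to be found in the camera images.
- long_offcut: WORKPIECE: loose wood offcut, 150 mm long (y), 40 wide (x), 44 tall (z), 110-220 g. Origin: centre of underside. +x side: square back, upright. -x side (front): upright for the lowest 18 mm, then a bevel back to x = -5 mm at the top (60 deg from level, normal to -x and 30 deg up). Starts on the bench, bevel towards the robot, yaw within 0.4 rad; swaps places with short_offcut.
- short_offcut: Loose offcut of the same wood and profile, only 90 mm long. Not wanted: leave it. Origin: centre of the underside.
- offcut_back (a point): Middle of the workpiece's square back face (x = +20 mm, 22 mm up in the frame of long_offcut; same axes).
- offcut_end (a point): Middle of the workpiece's left end face (y = +75 mm, 22 mm up in the frame of long_offcut; same axes).
- board: Base of the saw board: smooth white melamine slab (wood slides easily on it) fixed to the bench, 170 mm (x) by 310 (y), 16 thick, on a 4 mm rubber sheet. Origin: centre of the slab's underside; its top is 16 mm above that, 20 mm above the bench. +x points away from the robot to the fence, yaw within 0.35 rad; +y to the left along the fence.
- fence: Fixed wooden fence along the far (+x) side of the board: 310 mm long (y), 22 thick, 50 tall above the board's top (no room for a finger between it and the workpiece). Origin: lower edge of the face that looks to the robot, mid-length, at the board's top. Axes as board; the face is at x = +60 mm in the board's frame, 145 mm from the board's near edge.
- fence_face (a point): Same point as the origin of fence: on the face, mid-length, at the board's top; +x points into the fence.
- stop_block: Smooth dark-wood stop block fixed on the board against the fence, 45 mm (x) by 34 (y) by 45 tall. Axes as board. Origin: the corner where its right-hand (-y) face meets the fence, at the board's top; it spans x -45 to 0 mm, y 0 to 34 mm. Stands 30 to 100 mm left of the fence's middle.
- stop_face (a point): On the right-hand (-y) face of the stop block, 20 mm out from the fence, at the board's top: the workpiece's left end (offcut_end) comes to it, moving to +y. Same axes as board.
- screwdriver: Loose screwdriver lying on the bench, a bystander.
- wrench: Loose wrench lying on the bench, a bystander.
- tape: Loose cardboard tape core, ring 90 mm across, 24 mm tall, a bystander.
- tin: Loose steel tin, 68 mm across, 110 mm tall, a bystander.
- bracket: Loose steel angle bracket with 60 mm legs, a bystander.
- wood_scrap: Loose dark-wood scrap, 70 by 50 by 18 mm, a bystander.
Things that resemble listed ones, but are neither listed nor needed, are in the scene too. Leave any blue or pink look-alike of the long_offcut alone.

How it is judged (in metres and radians):
On the way:
1. the long offcut lies flat on the saw board (contact force between long_offcut and board above 0.4 N and z of long_offcut in the frame of board between 0.013 and 0.02 m and angle between long_offcut's own z axis and vertical below 0.06 rad), for 0.2 s.
At the end, for the whole second after the job is handed in: Through the last second: the arm pushes the long offcut (over 3 N); it bears on the fence with over 2 N and on the board with over 4 N; at rest, flat, parallel to the fence within 0.04 rad, back within 3 mm of the fence, left end within 6 mm of the stop block. Other loose things moved under 30mm (contact force between long_offcut and fence above 2 N and contact force between long_offcut and board above 4 N and contact force between any of the fingers, the arm and long_offcut above 3 N and x of offcut_back in the frame of fence_face between -0.003 and 0.003 m and angle between the y axis of long_offcut and the y axis of board, either way round below 0.04 rad and angle between long_offcut's own z axis and vertical below 0.04 rad and y of offcut_end in the frame of stop_face between -0.006 and 0.003 m and z of long_offcut in the frame of board between 0.013 and 0.019 m and linear speed of long_offcut below 0.01 m/s); the arm keeps its last pose, push and grip.
It fails at once if another loose thing on the bench is moved more than 30 mm (distance of any of short_offcut, screwdriver, wrench, tape, tin, bracket, wood_scrap from where it was at the start of the episode above 0.03 m).
It also fails if it takes over 51 s, if anything falls off the work surface, if the arm or the gripper's body presses on something with over 40 N, if the wrist force passes 120 N, or if a joint passes its speed limit or range.

## Working session

There is one attempt and no reset: what is moved stays moved. The work goes in short steps, Python scripts to look and compute and a tool call to move; the robot and the scene stay as the last step left them, time stands still between calls to the robot, and variables do not carry over. Pictures are saved under pics/ and viewed, about 8 in all and at most 12, crops included, and the job is handed in when it is done.

Besides the shell and the picture viewer there is one more tool, called after "Emit:" as name(argument=value, ...), one argument or row to a line, values as JSON. carry_out: Moves the arm, as the interface text tells. Its arguments: {"type":"object","properties":{"plan":{"type":"array","items":{"type":"array"}},"grip_force":{"type":"number"}},"required":["plan"]}

```bash
mkdir -p pics
python3 - <<'E'
from plant import r
import cv2
for n in("scene","top"):
    cv2.imwrite(f"pics/{n}0.png",r.capture(n)[:,:,::-1]); print(n,r.get_calibration(n))
print(r.get_state())
E
```

```text
scene {'K': array([[551.05062155,   0.        , 316.02295682],
       [  0.        , 551.05062155, 234.21703751],
       [  0.        ,   0.        ,   1.        ]]), 'rvec': array([ 2.18790151,  1.40119169, -0.43950011]), 'tvec': array([-0.28830861, -0.35555665,  1.53366803])}
top {'K': array([[599.26544217,   0.        , 312.18723066],
       [  0.        , 599.26544217, 243.35963255],
       [  0.        ,   0.        ,   1.        ]]), 'rvec': array([ 2.17772321, -2.13482749,  0.12458996]), 'tvec': array([0.06466066, 0.50914187, 1.19909274])}
{'time_s': 0.1, 'joints': array([ 8.99607529e+01,  2.05887620e+01,  6.38879383e-01, -1.70087759e-02,
       -7.01369212e+01, -1.65075259e+01]), 'qd': array([-0.05924119, -0.12455248,  0.13027585,  0.09826518,  0.08045536,
       -0.12534592]), 'joint_torque': array([-9.00665073e-04, -5.84164023e+01,  2.93751651e+01,  7.01545805e+00,
        1.01207089e-02, -5.63801746e-05]), 'tcp_pos': array([0.19218732, 0.64688367, 0.40380122]), 'eef_rot': array([ 1.79912230e+02, -9.33565175e-03, -1.65525571e+01]), 'contact_force': array([-0.08783587, -0.21848863, -1.29657524]), 'moment': array([ 0.03903031, -0.01511016, -0.01610964]), 'gripper_width': 0.08781452423228141}
```

View pics/top0.png

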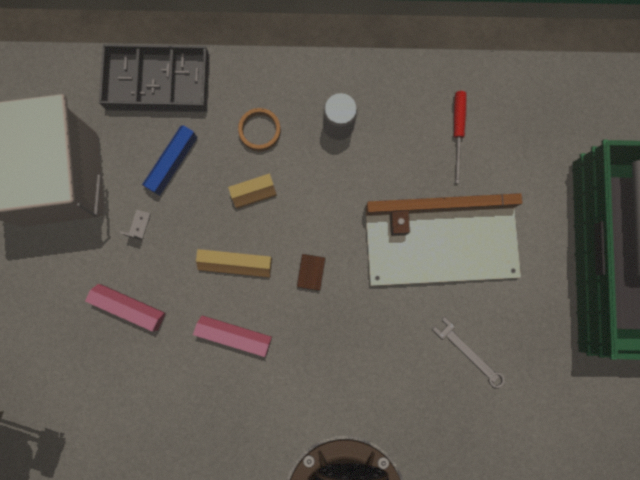

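View pics/scene0.png

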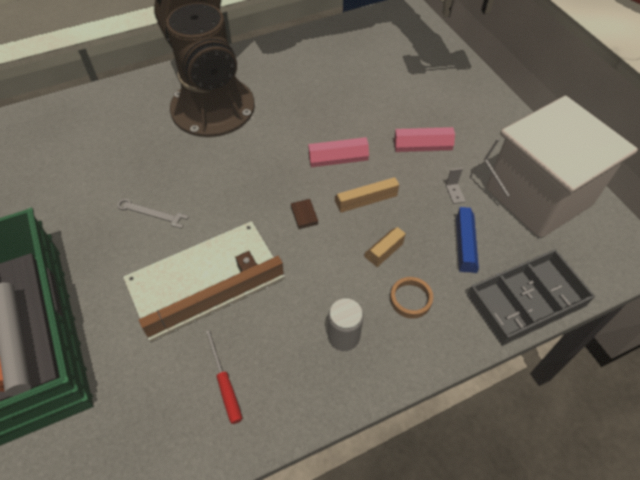

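The top view has +x up and +y left. The long offcut is at about (233,263), and the board spans (367–520, 195–287) with the stop at (400,222). I'll enlarge those two regions.

Run:
```python
import cv2,numpy as np
im=cv2.imread("pics/top0.png")
a=cv2.resize(im[235:290,185:285],None,fx=8,fy=8,interpolation=cv2.INTER_CUBIC)
cv2.imwrite("pics/c1.png",cv2.convertScaleAbs(a,alpha=1.4))
a=cv2.resize(im[185:295,360:528],None,fx=4.7,fy=4.7,interpolation=cv2.INTER_CUBIC)
cv2.imwrite("pics/c2.png",cv2.convertScaleAbs(a,alpha=1.2))
```

```text
(no output)
```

View pics/c1.png

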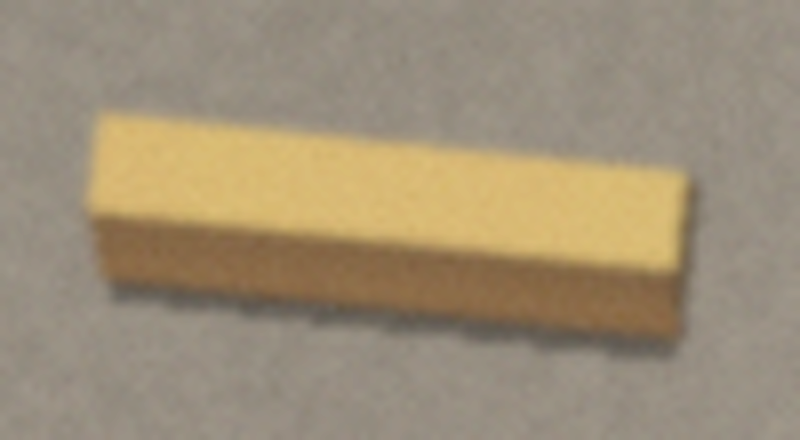

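View pics/c2.png

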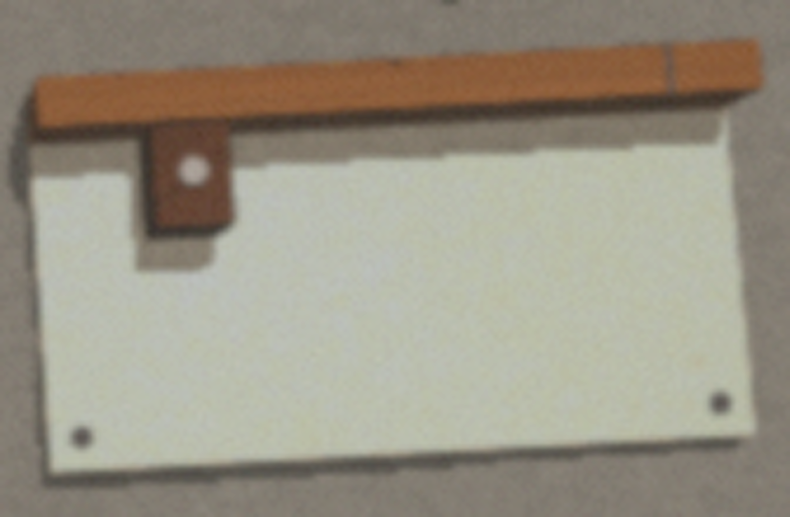

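```bash
cat > h.py <<'E'
import numpy as np,cv2
from scipy.optimize import least_squares
from plant import r
def proj(P,n="top"):
    c=r.get_calibration(n); return cv2.projectPoints(np.float64(P),c["rvec"],c["tvec"],c["K"],None)[0][:,0]
def px2w(uv,z,n="top"):
    c=r.get_calibration(n); R=cv2.Rodrigues(c["rvec"])[0]; C=-R.T@c["tvec"]
    uv=np.float64(uv).reshape(-1,2); d=np.c_[uv,np.ones(len(uv))]@np.linalg.inv(c["K"]).T@R
    return C+d*((np.reshape(z,-1)-C[2])/d[:,2])[:,None]
def crop(uv,f,off): return (np.float64(uv)+.5)/f-.5+np.float64(off)
def tf(p,P):
    c,s=np.cos(p[2]),np.sin(p[2]); P=np.float64(P)
    return np.c_[p[0]+c*P[:,0]-s*P[:,1],p[1]+s*P[:,0]+c*P[:,1],P[:,2]]
def fit(P,uv,p0,n="top"):
    return least_squares(lambda p:(proj(tf(p,P),n)-uv).ravel(),p0)
E
python3 - <<'E'
from h import *
uv=crop([(103,113),(689,172),(676,271),(92,215),(105,280),(680,340)],8,(185,235))
P=[(.02,.075,.044),(.02,-.075,.044),(-.005,-.075,.044),(-.005,.075,.044),(-.02,.075,.018),(-.02,-.075,.018)]
w=px2w(uv,[p[2] for p in P]);print(w.round(4))
s=fit(P,uv,[*w[:4,:2].mean(0),0]);print("offcut",s.x[:2],np.degrees(s.x[2]),s.fun.round(1))
uv=crop([(50,472),(755,435),(38,78),(760,40),(762,90),(36,125)],4.7,(360,185))
# board frame, world z
P=[(-.085,.155,.02),(-.085,-.155,.02),(.082,.155,.07),(.082,-.155,.07),(.06,-.155,.07),(.06,.155,.07)]
s=fit(P,uv,[.45,-.2,0]);print("board",s.x[:2],np.degrees(s.x[2]),s.fun.round(1))
b=s.x
ub=crop([(228,125),(232,222),(150,125),(155,228)],4.7,(360,185))
w=px2w(ub,.065);c,t=np.cos(b[2]),np.sin(b[2]);d=w[:,:2]-b[:2]
print("block in board", (d@np.array([[c,-t],[t,c]])).round(4))
for n in ("top","scene"):
  c=r.get_calibration(n);print(-cv2.Rodrigues(c["rvec"])[0].T@c["tvec"])
E
```

```text
[[0.4907 0.3074 0.044 ]
 [0.4786 0.1582 0.044 ]
 [0.4534 0.1608 0.044 ]
 [0.4647 0.3091 0.044 ]
 [0.4502 0.3102 0.018 ]
 [0.4376 0.1613 0.018 ]]
offcut [0.46420806 0.23436733] -4.583818212560242 [-0.1  0.3  0.1  0.2  0.4  0.1 -0.2 -0.3 -0.3 -0.   0.  -0.3]
board [ 0.52050611 -0.19377538] 4.079950145475285 [-0.4  0.3  0.3  0.4 -0.8 -0.5 -0.  -0.3  0.6 -0.2  0.3  0.3]
block in board [[0.0573 0.0732]
 [0.0154 0.0745]
 [0.059  0.1065]
 [0.0146 0.1073]]
[0.35937238 0.06646253 1.25206392]
[ 1.17974319 -0.22338151  1.05829426]
```

Emit:
carry_out(
  plan=[
    [[0, 0, 0], [0, 0, 7.1], 0],
    [[0, 0, 0], [0, 0, 7.1], 0],
    [[0, 0, 0], [0, 0, 7.1], 0],
    [[0, 0, 0], [0, 0, 7.1], 0],
    [[0, 0, 0], [0, 0, 7.1], 0],
    [[0, 0, 0], [0, 0, 7.1], 0],
    [[0, 0, 0], [0, 0, 7.1], 0],
    [[0, 0, 0], [0, 0, 7.1], 0],
    [[0, 0, 0], [0, 0, 7.1], 0],
    [[0, 0, 0], [0, 0, 7.1], 0],
    [[0, 0, 0], [0, 0, 7.0], 0],
    [[0, 0, 0], [0, 0, 0], 0],
  ],
  grip_force=25,
)

```text
time_s: 1.1
tcp_pos: [0.1922, 0.6469, 0.4041]
eef_rot: [180.0, -0.1, -94.9]
contact_force: [0.1, -0.3, -0.4]
gripper_width: 0.0876
```

```bash
cat >> h.py <<'E'
from scipy.spatial.transform import Rotation as Ro
B=(0.5205,-0.1938,np.radians(4.08))
def go(xyz,rpy):
    s=r.get_state(); R=Ro.from_euler('xyz',s["eef_rot"],degrees=True); T=Ro.from_euler('xyz',rpy,degrees=True)
    d=np.float64(xyz)-s["tcp_pos"]
    print("t",s["time_s"],"pos",s["tcp_pos"].round(4),"rot",s["eef_rot"].round(2),"F",s["contact_force"].round(2),"w",round(s["gripper_width"],4),"j",s["joints"].round(0))
    print("world d",d.round(4),"tool d",R.inv().apply(d).round(4),"turn",(R.inv()*T).as_rotvec(degrees=True).round(2),"tool d after turn",T.inv().apply(d).round(4))
def bd(x,y,z): return tf(B,[(x,y,z)])[0]
E
python3 -c "
from h import *
go([.4642,.2344,.405],[180,0,-94.58])"
```

```text
t 1.1 pos [0.1922 0.6469 0.4041] rot [ 1.7999e+02 -6.0000e-02 -9.4870e+01] F [ 0.14 -0.25 -0.44] w 0.0876 j [ 90.  21.   1.  -0. -70. -95.]
world d [ 0.272  -0.4125  0.0009] tool d [ 0.3879 -0.3061 -0.0006] turn [ 0.01 -0.06 -0.29] tool d after turn [ 0.3895 -0.3041 -0.0009]
```

Emit:
carry_out(
  plan=[
    [[0.032, -0.025, 0], [0, 0, 0], 0],
    [[0.032, -0.025, 0], [0, 0, 0], 0],
    [[0.032, -0.025, 0], [0, 0, 0], 0],
    [[0.032, -0.025, 0], [0, 0, 0], 0],
    [[0.032, -0.025, 0], [0, 0, 0], 0],
    [[0.032, -0.025, 0], [0, 0, 0], 0],
    [[0.032, -0.025, 0], [0, 0, 0], 0],
    [[0.032, -0.025, 0], [0, 0, 0], 0],
    [[0.032, -0.025, 0], [0, 0, 0], 0],
    [[0.032, -0.025, 0], [0, 0, 0], 0],
    [[0.032, -0.025, 0], [0, 0, 0], 0],
    [[0.032, -0.025, 0], [0, 0, 0], 0],
  ],
)

```text
time_s: 2.1
tcp_pos: [0.4614, 0.2385, 0.4048]
eef_rot: [-180.0, 0.0, -94.3]
contact_force: [0.7, 0.9, -0.0]
gripper_width: 0.0878
```

Emit:
carry_out(
  plan=[
    [[0, 0, 0.03], [0, 0, 0], 0],
    [[0, 0, 0.03], [0, 0, 0], 0],
    [[0, 0, 0.03], [0, 0, 0], 0],
    [[0, 0, 0.03], [0, 0, 0], 0],
    [[0, 0, 0], [0, 0, 0], 0],
    [[0, 0, 0], [0, 0, 0], 0],
  ],
)

```text
time_s: 2.6
tcp_pos: [0.4607, 0.2401, 0.2839]
eef_rot: [179.9, -0.2, -94.4]
contact_force: [-0.5, 0.1, 0.7]
gripper_width: 0.0875
```

```bash
python3 -c "
from h import *
go([.4642,.2344,.183],[180,0,-94.58])"
```

```text
t 2.6 pos [0.4607 0.2401 0.2839] rot [179.88  -0.18 -94.38] F [-0.46  0.13  0.69] w 0.0875 j [ 49.  13. -28.   0. -50. -54.]
world d [ 0.0035 -0.0057 -0.1009] tool d [ 0.0051 -0.0041  0.1009] turn [ 0.12 -0.18  0.2 ] tool d after turn [ 0.0054 -0.0039  0.1009]
```

Emit:
carry_out(
  plan=[
    [[0.005, -0.004, 0.02], [0, 0, 0], 0],
    [[0, 0, 0.02], [0, 0, 0], 0],
    [[0, 0, 0.02], [0, 0, 0], 0],
    [[0, 0, 0.02], [0, 0, 0], 0],
    [[0, 0, 0.012], [0, 0, 0], 0],
    [[0, 0, 0.008], [0, 0, 0], 0],
    [[0, 0, 0], [0, 0, 0], 0],
    [[0, 0, 0], [0, 0, 0], 0],
  ],
)

```text
time_s: 3.27
tcp_pos: [0.465, 0.2358, 0.1859]
eef_rot: [-179.9, 0.1, -94.5]
contact_force: [-0.4, 0.6, 0.1]
gripper_width: 0.0874
```

Emit:
carry_out(
  plan=[
    [[0, 0, 0], [0, 0, 0], 255],
    [[0, 0, 0], [0, 0, 0], 255],
    [[0, 0, 0], [0, 0, 0], 255],
    [[0, 0, 0], [0, 0, 0], 255],
    [[0, 0, 0], [0, 0, 0], 255],
    [[0, 0, 0], [0, 0, 0], 255],
    [[0, 0, 0], [0, 0, 0], 255],
    [[0, 0, 0], [0, 0, 0], 255],
    [[0, 0, 0], [0, 0, 0], 255],
    [[0, 0, 0], [0, 0, 0], 255],
  ],
  grip_force=25,
)

```text
time_s: 4.1
tcp_pos: [0.4645, 0.2352, 0.1847]
eef_rot: [-180.0, 0.0, -94.5]
contact_force: [-0.3, 0.1, 0.4]
gripper_width: 0.0395
```

Emit:
carry_out(
  plan=[
    [[0, 0, -0.02], [0, 0, 0], 255],
    [[0, 0, -0.03], [0, 0, 0], 255],
    [[0, 0, -0.03], [0, 0, 0], 255],
    [[0, 0, -0.03], [0, 0, 0], 255],
    [[0, 0, 0], [0, 0, -4.33], 255],
    [[0, 0, 0], [0, 0, -4.33], 255],
    [[0, 0, 0], [0, 0, 0], 255],
    [[0, 0, 0], [0, 0, 0], 255],
  ],
)

```text
time_s: 4.77
tcp_pos: [0.4642, 0.2349, 0.2944]
eef_rot: [180.0, -0.0, -86.0]
contact_force: [-0.7, -0.0, -0.9]
gripper_width: 0.0399
```

```bash
python3 -c "
from h import *
p=bd(-.018,-.015,.295);print(p)
go(p,[180,0,-85.92])
cv2.imwrite('pics/scene1.png',cv2.convertScaleAbs(r.capture('scene')[:,:,::-1],alpha=1.3))"
```

```text
[ 0.50361286 -0.21004267  0.295     ]
t 4.7667 pos [0.4642 0.2349 0.2944] rot [ 1.7997e+02 -2.0000e-02 -8.6030e+01] F [-0.7  -0.01 -0.86] w 0.0399 j [ 48.  12. -27.  -0. -51. -44.]
world d [ 0.0394 -0.445   0.0006] tool d [ 0.4466 -0.0085 -0.0005] turn [ 0.03 -0.02 -0.11] tool d after turn [ 0.4466 -0.0076 -0.0006]
```

View pics/scene1.png

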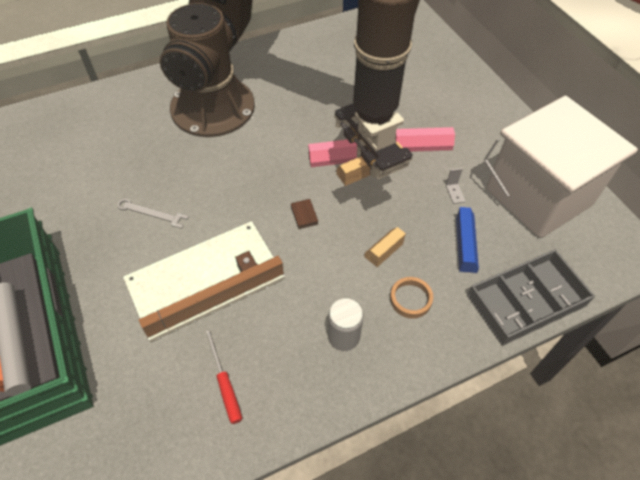

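The scene view shows the long offcut lifted in the gripper at about (350,170), with the short one still at (386,246). I'll carry it over the board.

Emit:
carry_out(
  plan=[
    [[0.025, -0.0006, 0], [0, 0, 0], 255],
    [[0.038, -0.0006, 0], [0, 0, 0], 255],
    [[0.038, -0.0006, 0], [0, 0, 0], 255],
    [[0.038, -0.0006, 0], [0, 0, 0], 255],
    [[0.038, -0.0006, 0], [0, 0, 0], 255],
    [[0.038, -0.0006, 0], [0, 0, 0], 255],
    [[0.038, -0.0006, 0], [0, 0, 0], 255],
    [[0.038, -0.0006, 0], [0, 0, 0], 255],
    [[0.038, -0.0006, 0], [0, 0, 0], 255],
    [[0.038, -0.0006, 0], [0, 0, 0], 255],
    [[0.038, -0.0006, 0], [0, 0, 0], 255],
    [[0.038, -0.0006, 0], [0, 0, 0], 255],
  ],
)

```text
time_s: 5.82
tcp_pos: [0.5031, -0.2081, 0.2941]
eef_rot: [179.9, 0.0, -86.0]
contact_force: [1.5, 1.0, -0.6]
gripper_width: 0.0395
```

Emit:
carry_out(
  plan=[
    [[0, 0, 0], [0, 0, 0], 255],
    [[0, 0, 0.02], [0, 0, 0], 255],
    [[0, 0, 0.02], [0, 0, 0], 255],
    [[0, 0, 0.02], [0, 0, 0], 255],
    [[0, 0, 0], [0, 0, 0], 255],
    [[0, 0, 0], [0, 0, 0], 255],
    [[0, 0, 0], [0, 0, 0], 255],
  ],
)

```text
time_s: 6.4
tcp_pos: [0.5039, -0.2062, 0.2352]
eef_rot: [-180.0, -0.0, -85.9]
contact_force: [0.4, -0.3, -0.5]
gripper_width: 0.0401
```

```bash
python3 -c "
from h import *
go(bd(-.018,-.015,.206),[180,0,-85.92])
im=r.capture('top')[150:330,330:570,::-1]
cv2.imwrite('pics/t2.png',cv2.convertScaleAbs(cv2.resize(im,None,fx=3.3,fy=3.3,interpolation=2),alpha=1.3))"
```

```text
t 6.4 pos [ 0.5039 -0.2062  0.2352] rot [-1.80e+02 -2.00e-02 -8.59e+01] F [ 0.44 -0.27 -0.45] w 0.0401 j [ -2.  18. -28.   0. -44.   6.]
world d [-0.0003 -0.0039 -0.0292] tool d [0.0038 0.0006 0.0292] turn [-0.   -0.02  0.02] tool d after turn [0.0038 0.0006 0.0292]
```

View pics/t2.png

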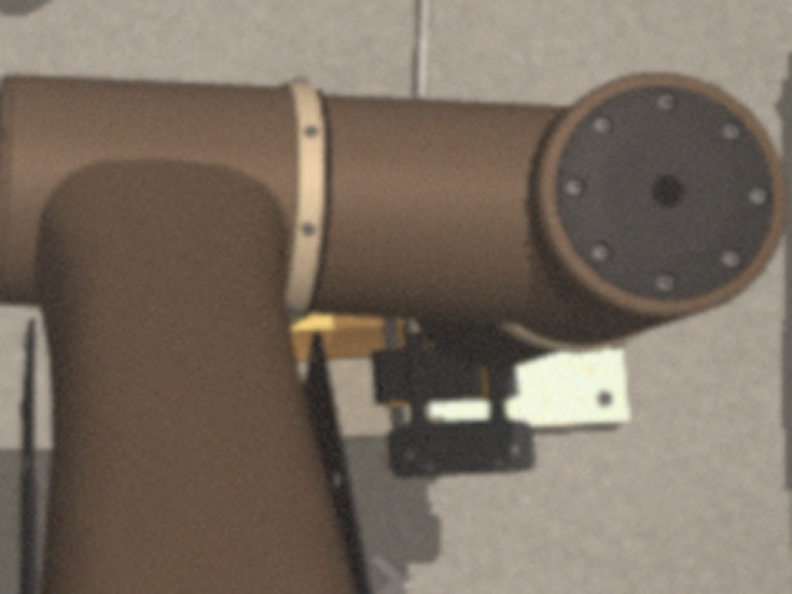

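The arm hides most of the top view, but the offcut is held over the board at about (340,330). Lowering gently.

Emit:
carry_out(
  plan=[
    [[0.003, 0, 0.015], [0, 0, 0], 255],
    [[0, 0, 0.01], [0, 0, 0], 255],
    [[0, 0, 0.003], [0, 0, 0], 255],
    [[0, 0, 0.001], [0, 0, 0], 255],
    [[0, 0, 0.001], [0, 0, 0], 255],
    [[0, 0, 0], [0, 0, 0], 255],
    [[0, 0, 0], [0, 0, 0], 255],
    [[0, 0, 0], [0, 0, 0], 255],
  ],
)

```text
time_s: 7.12
tcp_pos: [0.5038, -0.2092, 0.2051]
eef_rot: [-180.0, -0.0, -85.9]
contact_force: [0.9, 0.1, -1.6]
gripper_width: 0.0398
```

Emit:
carry_out(
  plan=[
    [[0, 0, 0.001], [0, 0, 0], 255],
    [[0, 0, 0], [0, 0, 0], 255],
    [[0, 0, 0], [0, 0, 0], 255],
    [[0, 0, 0], [0, 0, 0], 255],
  ],
)

```text
time_s: 7.45
tcp_pos: [0.5039, -0.2092, 0.2047]
eef_rot: [-179.9, -0.0, -85.9]
contact_force: [-0.8, 1.8, 7.3]
gripper_width: 0.0396
```

Emit:
carry_out(
  plan=[
    [[0, 0, 0], [0, 0, 0], 80],
    [[0, 0, 0], [0, 0, 0], 80],
    [[0, 0, 0], [0, 0, 0], 80],
    [[0, 0, 0], [0, 0, 0], 80],
    [[0, 0, 0], [0, 0, 0], 80],
    [[0, 0, 0], [0, 0, 0], 80],
  ],
)

```text
time_s: 7.95
tcp_pos: [0.5036, -0.2092, 0.2036]
eef_rot: [180.0, -0.0, -85.9]
contact_force: [0.9, -0.0, -0.5]
gripper_width: 0.0598
```

Emit:
carry_out(
  plan=[
    [[0, 0, -0.015], [0, 0, 0], 80],
    [[0, 0, -0.03], [0, 0, 0], 80],
    [[0, 0, -0.03], [0, 0, 0], 80],
    [[0, 0, 0], [0, 0, 0], 255],
    [[0, 0, 0], [0, 0, -7], 255],
    [[0, 0, 0], [0, 0, -7], 255],
    [[0, 0, 0], [0, 0, -7], 255],
    [[0, 0, 0], [0, 0, -7], 255],
    [[0, 0, 0], [0, 0, -7], 255],
    [[0, 0, 0], [0, 0, -7], 255],
    [[0, 0, 0], [0, 0, -7], 255],
    [[0, 0, 0], [0, 0, -7], 255],
  ],
)

```text
time_s: 8.95
tcp_pos: [0.5036, -0.2092, 0.2785]
eef_rot: [-180.0, -0.0, -29.5]
contact_force: [0.8, 1.1, -0.4]
gripper_width: 0.0055
```

Emit:
carry_out(
  plan=[
    [[0, 0, 0], [0, 0, -7], 255],
    [[0, 0, 0], [0, 0, -7], 255],
    [[0, 0, 0], [0, 0, -7], 255],
    [[0, 0, 0], [0, 0, -7], 255],
    [[0, 0, 0], [0, 0, -6], 255],
    [[0, 0, 0], [0, 0, 0], 255],
    [[0, 0, 0], [0, 0, 0], 255],
  ],
)

```text
time_s: 9.53
tcp_pos: [0.5036, -0.2092, 0.2785]
eef_rot: [-180.0, 0.0, 3.9]
contact_force: [0.6, -0.1, -0.6]
gripper_width: 0.0002
```

```bash
python3 -c "
from h import *
go(bd(-.075,-.015,.28),[180,0,4.08])
im=r.capture('scene')[200:350,110:310,::-1]
cv2.imwrite('pics/s3.png',cv2.convertScaleAbs(cv2.resize(im,None,fx=4,fy=4,interpolation=2),alpha=1.3))"
```

```text
t 9.5333 pos [ 0.5036 -0.2092  0.2785] rot [-180.      0.      3.92] F [ 0.57 -0.08 -0.6 ] w 0.0002 j [ -2.  15. -25.  -0. -50.  96.]
world d [-0.0568 -0.0049  0.0015] tool d [-0.057   0.001  -0.0015] turn [-0.    0.   -0.16] tool d after turn [-0.057   0.0009 -0.0015]
```

View pics/s3.png

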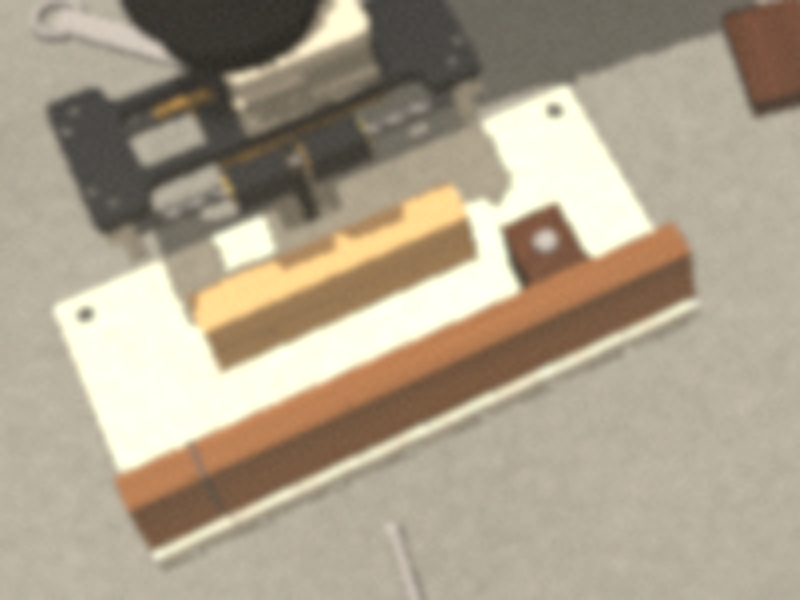

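The view shows the offcut flat on the board, parallel to the fence, with a gap of about 12 mm to the stop. I'll go round to the front and push it to the fence.

Emit:
carry_out(
  plan=[
    [[-0.027, 0, 0], [0, 0, 0], 255],
    [[-0.027, 0, 0], [0, 0, 0], 255],
    [[0, 0, 0], [0, 0, 0], 255],
    [[0, 0, 0.025], [0, 0, 0], 255],
    [[0, 0, 0.025], [0, 0, 0], 255],
    [[0, 0, 0.015], [0, 0, 0], 255],
    [[0, 0, 0.006], [0, 0, 0], 255],
    [[0, 0, 0], [0, 0, 0], 255],
    [[0, 0, 0], [0, 0, 0], 255],
  ],
)

```text
time_s: 10.33
tcp_pos: [0.4502, -0.2131, 0.208]
eef_rot: [180.0, 0.0, 4.1]
contact_force: [-0.4, -0.8, 0.4]
gripper_width: 0.0002
```

Emit:
carry_out(
  plan=[
    [[0.01, 0, 0], [0, 0, 0], 255],
    [[0.01, 0, 0], [0, 0, 0], 255],
    [[0.01, 0, 0], [0, 0, 0], 255],
    [[0.01, 0, 0], [0, 0, 0], 255],
    [[0.01, 0, 0], [0, 0, 0], 255],
    [[0.01, 0, 0], [0, 0, 0], 255],
    [[0, 0, 0], [0, 0, 0], 255],
    [[0, 0, 0], [0, 0, 0], 255],
  ],
)

```text
time_s: 11.0
tcp_pos: [0.5102, -0.2086, 0.2074]
eef_rot: [-180.0, 0.0, 4.1]
contact_force: [-0.5, 0.2, 0.9]
gripper_width: 0.0
```

```bash
python3 -c "
from h import *
go(bd(.0105,-.015,.206),[180,0,4.08])"
```

```text
t 11.0 pos [ 0.5102 -0.2086  0.2074] rot [-1.7999e+02  1.0000e-02  4.1200e+00] F [-0.48  0.19  0.88] w 0.0 j [ -2.  21. -29.  -0. -40.  96.]
world d [ 0.0219  0.0006 -0.0014] tool d [0.0219 0.001  0.0014] turn [-0.01  0.01  0.04] tool d after turn [0.0219 0.0009 0.0014]
```

Emit:
carry_out(
  plan=[
    [[0.006, 0, 0], [0, 0, 0], 255],
    [[0.006, 0, 0], [0, 0, 0], 255],
    [[0.004, 0, 0], [0, 0, 0], 255],
    [[0.002, 0, 0], [0, 0, 0], 255],
    [[0.001, 0, 0], [0, 0, 0], 255],
    [[0.001, 0, 0], [0, 0, 0], 255],
    [[0, 0, 0], [0, 0, 0], 255],
    [[0, 0, 0], [0, 0, 0], 255],
  ],
)

```text
time_s: 11.67
tcp_pos: [0.5295, -0.2073, 0.2077]
eef_rot: [-180.0, -0.0, 4.1]
contact_force: [1.0, 0.3, 0.7]
gripper_width: 0.0005
```

Emit:
carry_out(
  plan=[
    [[0.001, 0, 0], [0, 0, 0], 255],
    [[0.0005, 0, 0], [0, 0, 0], 255],
    [[0, 0, 0], [0, 0, 0], 255],
    [[0, 0, 0], [0, 0, 0], 255],
    [[0, 0, 0], [0, 0, 0], 255],
  ],
)

```text
time_s: 12.08
tcp_pos: [0.5311, -0.2072, 0.2077]
eef_rot: [180.0, -0.0, 4.1]
contact_force: [-0.6, 0.3, -0.0]
gripper_width: 0.0006
```

Emit:
carry_out(
  plan=[
    [[0.001, 0, 0], [0, 0, 0], 255],
    [[0, 0, 0], [0, 0, 0], 255],
    [[0, 0, 0], [0, 0, 0], 255],
    [[0, 0, 0], [0, 0, 0], 255],
  ],
)

```text
time_s: 12.42
tcp_pos: [0.5321, -0.2071, 0.2077]
eef_rot: [180.0, -0.0, 4.1]
contact_force: [0.2, -0.3, 0.5]
gripper_width: 0.0007
```

Emit:
carry_out(
  plan=[
    [[0.001, 0, 0], [0, 0, 0], 255],
    [[0, 0, 0], [0, 0, 0], 255],
    [[0, 0, 0], [0, 0, 0], 255],
    [[0, 0, 0], [0, 0, 0], 255],
  ],
)

```text
time_s: 12.75
tcp_pos: [0.5326, -0.2071, 0.2075]
eef_rot: [-180.0, 0.1, 4.1]
contact_force: [-4.1, 0.2, 2.3]
gripper_width: 0.0002
```

The offcut is against the fence: the reaction is about −4 N, and the finger's position matches the geometry. Next I'll go round to the right end.

Emit:
carry_out(
  plan=[
    [[-0.012, 0, 0], [0, 0, 0], 255],
    [[0, 0, -0.03], [0, 0, 0], 255],
    [[0, 0, -0.035], [0, 0, 0], 255],
    [[0, 0.038, 0], [0, 0, 0], 255],
    [[0, 0.038, 0], [0, 0, 0], 255],
    [[0, 0.036, 0], [0, 0, 0], 255],
    [[0.036, 0, 0], [0, 0, 0], 255],
    [[0, 0, 0], [0, 0, 0], 255],
    [[0, 0, 0.03], [0, 0, 0], 255],
    [[0, 0, 0.025], [0, 0, 0], 255],
    [[0, 0, 0.006], [0, 0, 0], 255],
    [[0, 0, 0], [0, 0, 0], 255],
  ],
)

```text
time_s: 13.75
tcp_pos: [0.564, -0.3167, 0.2097]
eef_rot: [-179.9, 0.2, 4.1]
contact_force: [0.3, -0.4, 1.0]
gripper_width: 0.0004
```

Emit:
carry_out(
  plan=[
    [[0, -0.005, 0], [0, 0, 0], 255],
    [[0, -0.005, 0], [0, 0, 0], 255],
    [[0, -0.005, 0], [0, 0, 0], 255],
    [[0, -0.003, 0], [0, 0, 0], 255],
    [[0, 0, 0], [0, 0, 0], 255],
    [[0, 0, 0], [0, 0, 0], 255],
    [[0, 0, 0], [0, 0, 0], 255],
  ],
)

```text
time_s: 14.33
tcp_pos: [0.5639, -0.299, 0.2121]
eef_rot: [180.0, -0.0, 4.1]
contact_force: [0.4, 0.2, 0.0]
gripper_width: 0.0004
```

```bash
python3 -c "
from h import *
go(bd(.036,.0735-.15-.021,.206),[180,0,4.08])"
```

```text
t 14.3333 pos [ 0.5639 -0.299   0.2121] rot [ 1.7999e+02 -4.0000e-02  4.1300e+00] F [0.45 0.24 0.01] w 0.0004 j [-10.  27. -17.   0. -46. 105.]
world d [-0.0005  0.0105 -0.0061] tool d [ 0.0002 -0.0105  0.0061] turn [ 0.01 -0.04  0.05] tool d after turn [ 0.0002 -0.0105  0.0061]
```

Tip is 14 mm above the board, which is fine for pushing. Continuing toward the stop.

Emit:
carry_out(
  plan=[
    [[0, -0.003, 0.002], [0, 0, 0], 255],
    [[0, -0.003, 0], [0, 0, 0], 255],
    [[0, -0.002, 0], [0, 0, 0], 255],
    [[0, 0, 0], [0, 0, 0], 255],
    [[0, 0, 0], [0, 0, 0], 255],
    [[0, 0, 0], [0, 0, 0], 255],
  ],
)

```text
time_s: 14.83
tcp_pos: [0.5632, -0.2911, 0.2096]
eef_rot: [-180.0, 0.0, 4.1]
contact_force: [0.5, -0.4, 0.2]
gripper_width: 0.0003
```

Emit:
carry_out(
  plan=[
    [[0, -0.001, 0], [0, 0, 0], 255],
    [[0, -0.001, 0], [0, 0, 0], 255],
    [[0, 0, 0], [0, 0, 0], 255],
    [[0, 0, 0], [0, 0, 0], 255],
    [[0, 0, 0], [0, 0, 0], 255],
  ],
)

```text
time_s: 15.25
tcp_pos: [0.563, -0.2891, 0.2097]
eef_rot: [-180.0, 0.0, 4.1]
contact_force: [0.0, -0.2, -0.5]
gripper_width: 0.0005
```

Emit:
carry_out(
  plan=[
    [[0, -0.001, 0], [0, 0, 0], 255],
    [[0, 0, 0], [0, 0, 0], 255],
    [[0, 0, 0], [0, 0, 0], 255],
    [[0, 0, 0], [0, 0, 0], 255],
  ],
)

```text
time_s: 15.58
tcp_pos: [0.5629, -0.2881, 0.2097]
eef_rot: [-180.0, 0.0, 4.1]
contact_force: [0.4, -0.1, 0.1]
gripper_width: 0.0003
```

```bash
python3 -c "
from h import *
im=r.capture('scene')[200:350,110:310,::-1]
cv2.imwrite('pics/s4.png',cv2.convertScaleAbs(cv2.resize(im,None,fx=4,fy=4,interpolation=2),alpha=1.3))"
```

```text
(no output)
```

View pics/s4.png

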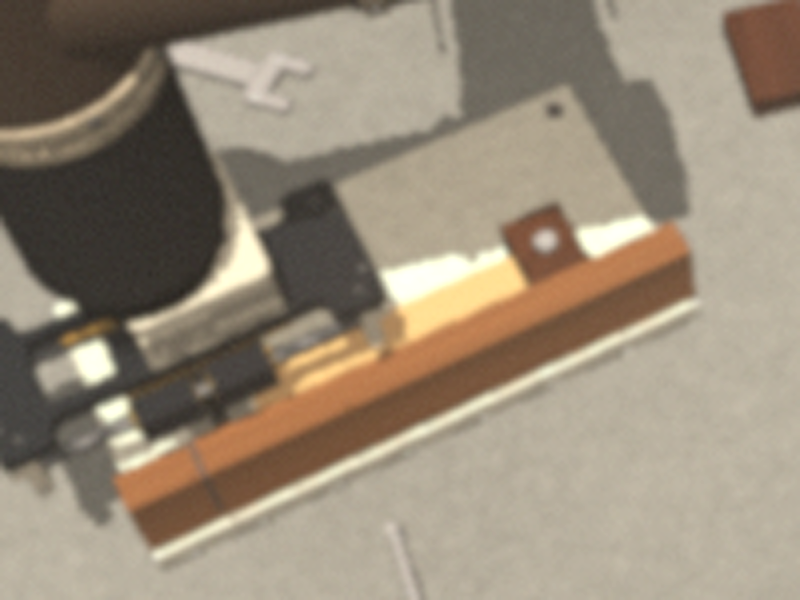

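The offcut lies along the fence with its left end at about (522,275), almost touching the stop at (528,270). Continuing in small steps until force shows.

Emit:
carry_out(
  plan=[
    [[0, -0.001, 0], [0, 0, 0], 255],
    [[0, -0.001, 0], [0, 0, 0], 255],
    [[0, 0, 0], [0, 0, 0], 255],
    [[0, 0, 0], [0, 0, 0], 255],
    [[0, 0, 0], [0, 0, 0], 255],
  ],
)

```text
time_s: 16.05
tcp_pos: [0.5628, -0.2861, 0.2096]
eef_rot: [-180.0, -0.0, 4.1]
contact_force: [-0.0, -0.7, -0.7]
gripper_width: 0.0004
```

Emit:
carry_out(
  plan=[
    [[0, -0.001, 0], [0, 0, 0], 255],
    [[0, -0.001, 0], [0, 0, 0], 255],
    [[0, 0, 0], [0, 0, 0], 255],
    [[0, 0, 0], [0, 0, 0], 255],
    [[0, 0, 0], [0, 0, 0], 255],
  ],
)

```text
time_s: 16.47
tcp_pos: [0.5629, -0.2853, 0.2102]
eef_rot: [179.9, -0.1, 4.1]
contact_force: [-0.7, -7.8, -1.1]
gripper_width: 0.0003
```

Emit:
carry_out(
  plan=[
    [[0, -0.001, 0], [0, 0, 0], 255],
    [[0, -0.001, 0], [0, 0, 0], 255],
    [[0, 0, 0], [0, 0, 0], 255],
    [[0, 0, 0], [0, 0, 0], 255],
    [[0, 0, 0], [0, 0, 0], 255],
  ],
)

```text
time_s: 16.88
tcp_pos: [0.5629, -0.2847, 0.2107]
eef_rot: [179.8, -0.1, 4.1]
contact_force: [0.7, -17.2, -0.8]
gripper_width: 0.0006
```

Seated at the stop: −17 N, and the position agrees with the stop face. Now I'll move to the bevel for the diagonal push.

Emit:
carry_out(
  plan=[
    [[0, 0.005, 0], [0, 0, 0], 255],
    [[0, 0.005, 0], [0, 0, 0], 255],
    [[0, 0, -0.03], [0, 0, 0], 255],
    [[0, 0, -0.035], [0, 0, 0], 255],
    [[-0.035, 0, 0], [0, 0, 0], 255],
    [[0, -0.034, 0], [0, 0, 0], 255],
    [[0, -0.034, 0], [0, 0, 0], 255],
    [[0, -0.034, 0], [0, 0, 0], 255],
    [[0, 0, 0.02], [0, 0, 0], 255],
    [[0, 0, 0.015], [0, 0, 0], 255],
    [[0, 0, 0], [0, 0, 0], 255],
    [[0, 0, 0], [0, 0, 0], 255],
  ],
)

```text
time_s: 17.88
tcp_pos: [0.5209, -0.1927, 0.2392]
eef_rot: [-180.0, 0.1, 4.1]
contact_force: [0.0, 0.3, 0.6]
gripper_width: 0.0005
```

```bash
python3 -c "
from h import *
go(bd(.007,-.0015,.234),[180,0,4.08])
im=r.capture('scene')[200:350,110:310,::-1]
cv2.imwrite('pics/s5.png',cv2.convertScaleAbs(cv2.resize(im,None,fx=4,fy=4,interpolation=2),alpha=1.3))"
```

```text
t 17.8833 pos [ 0.5209 -0.1927  0.2392] rot [-1.7999e+02  1.1000e-01  4.1400e+00] F [0.02 0.3  0.61] w 0.0005 j [ -0.  19. -26.  -0. -45.  94.]
world d [ 0.0067 -0.0021 -0.0052] tool d [0.0066 0.0026 0.0052] turn [-0.01  0.11  0.06] tool d after turn [0.0066 0.0026 0.0052]
```

View pics/s5.png

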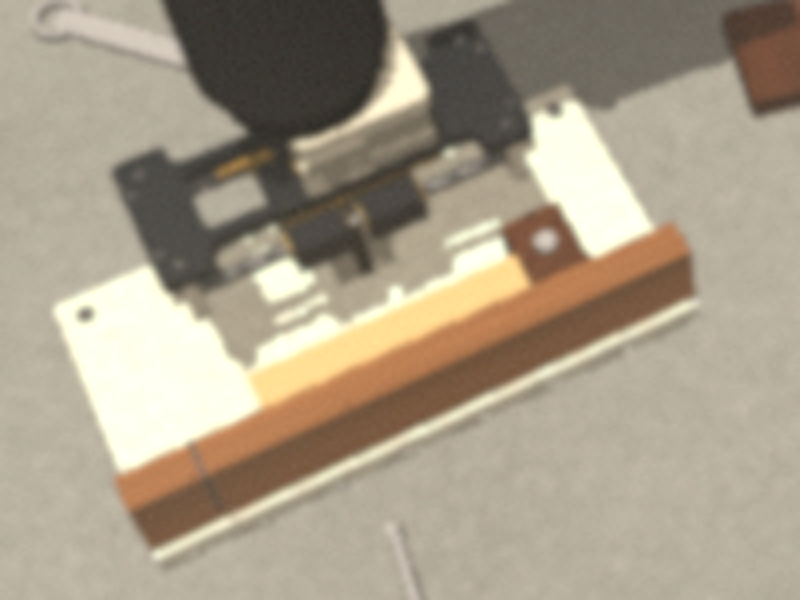

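The offcut (255,385)–(525,270) is flush against the fence and stop. Starting the diagonal push.

Emit:
carry_out(
  plan=[
    [[0.0066, 0.0026, 0.005], [0, 0, 0], 255],
    [[0.004, 0, 0.0023], [0, 0, 0], 255],
    [[0.003, 0, 0.0017], [0, 0, 0], 255],
    [[0, 0, 0], [0, 0, 0], 255],
    [[0, 0, 0], [0, 0, 0], 255],
    [[0, 0, 0], [0, 0, 0], 255],
  ],
)

```text
time_s: 18.43
tcp_pos: [0.5347, -0.1946, 0.2306]
eef_rot: [-180.0, 0.0, 4.1]
contact_force: [0.9, -0.3, -0.3]
gripper_width: 0.0005
```

Emit:
carry_out(
  plan=[
    [[0.0017, 0, 0.001], [0, 0, 0], 255],
    [[0, 0, 0], [0, 0, 0], 255],
    [[0, 0, 0], [0, 0, 0], 255],
    [[0, 0, 0], [0, 0, 0], 255],
  ],
)

```text
time_s: 18.77
tcp_pos: [0.5364, -0.1944, 0.2297]
eef_rot: [-180.0, -0.0, 4.1]
contact_force: [-0.1, -0.9, -0.1]
gripper_width: 0.0004
```

Emit:
carry_out(
  plan=[
    [[0.0009, 0, 0.0005], [0, 0, 0], 255],
    [[0, 0, 0], [0, 0, 0], 255],
    [[0, 0, 0], [0, 0, 0], 255],
    [[0, 0, 0], [0, 0, 0], 255],
  ],
)

```text
time_s: 19.1
tcp_pos: [0.5373, -0.1943, 0.2291]
eef_rot: [-180.0, 0.0, 4.1]
contact_force: [-0.6, 0.2, -1.2]
gripper_width: 0.0001
```

Emit:
carry_out(
  plan=[
    [[0.0009, 0, 0.0005], [0, 0, 0], 255],
    [[0, 0, 0], [0, 0, 0], 255],
    [[0, 0, 0], [0, 0, 0], 255],
    [[0, 0, 0], [0, 0, 0], 255],
  ],
)

```text
time_s: 19.43
tcp_pos: [0.5383, -0.1943, 0.2286]
eef_rot: [-180.0, 0.0, 4.1]
contact_force: [0.2, 0.2, 0.3]
gripper_width: 0.0007
```

Emit:
carry_out(
  plan=[
    [[0.0009, 0, 0.0005], [0, 0, 0], 255],
    [[0, 0, 0], [0, 0, 0], 255],
    [[0, 0, 0], [0, 0, 0], 255],
    [[0, 0, 0], [0, 0, 0], 255],
  ],
)

```text
time_s: 19.77
tcp_pos: [0.5391, -0.1942, 0.2281]
eef_rot: [180.0, 0.0, 4.1]
contact_force: [-0.1, 0.7, 0.4]
gripper_width: 0.0003
```

Emit:
carry_out(
  plan=[
    [[0.0009, 0, 0.0005], [0, 0, 0], 255],
    [[0, 0, 0], [0, 0, 0], 255],
    [[0, 0, 0], [0, 0, 0], 255],
    [[0, 0, 0], [0, 0, 0], 255],
  ],
)

```text
time_s: 20.1
tcp_pos: [0.5399, -0.1942, 0.2277]
eef_rot: [-180.0, 0.0, 4.1]
contact_force: [-1.6, 0.7, 1.7]
gripper_width: -0.0001
```

Emit:
carry_out(
  plan=[
    [[0.0009, 0, 0.0005], [0, 0, 0], 255],
    [[0, 0, 0], [0, 0, 0], 255],
    [[0, 0, 0], [0, 0, 0], 255],
    [[0, 0, 0], [0, 0, 0], 255],
  ],
)

```text
time_s: 20.43
tcp_pos: [0.5404, -0.1942, 0.2274]
eef_rot: [-180.0, 0.1, 4.1]
contact_force: [-4.1, -0.2, 6.3]
gripper_width: 0.0007
```

Emit:
carry_out(
  plan=[
    [[0.0012, 0, 0], [0, 0, 0], 255],
    [[0, 0, 0], [0, 0, 0], 255],
    [[0, 0, 0], [0, 0, 0], 255],
    [[0, 0, 0], [0, 0, 0], 255],
  ],
)

```text
time_s: 20.77
tcp_pos: [0.5408, -0.1942, 0.2273]
eef_rot: [-180.0, 0.2, 4.1]
contact_force: [-7.9, 0.7, 9.0]
gripper_width: 0.0003
```

Emit:
carry_out(
  plan=[
    [[0.0006, 0, 0.0002], [0, 0, 0], 255],
    [[0, 0, 0], [0, 0, 0], 255],
    [[0, 0, 0], [0, 0, 0], 255],
    [[0, 0, 0], [0, 0, 0], 255],
  ],
)

```text
time_s: 21.1
tcp_pos: [0.541, -0.1942, 0.2273]
eef_rot: [-180.0, 0.2, 4.1]
contact_force: [-9.2, 0.5, 12.1]
gripper_width: 0.0003
```

Emit:
carry_out(
  plan=[
    [[0, 0, 0], [0, 0, 0], 255],
    [[0, 0, 0], [0, 0, 0], 255],
    [[0, 0, 0], [0, 0, 0], 255],
    [[0, 0, 0], [0, 0, 0], 255],
    [[0, 0, 0], [0, 0, 0], 255],
    [[0, 0, 0], [0, 0, 0], 255],
  ],
)

```text
time_s: 21.6
tcp_pos: [0.541, -0.1942, 0.2272]
eef_rot: [-180.0, 0.2, 4.1]
contact_force: [-10.0, 0.4, 11.7]
gripper_width: 0.0003
```

```bash
python3 -c "
from h import *
im=r.capture('scene')[200:350,110:310,::-1]
cv2.imwrite('pics/s6.png',cv2.convertScaleAbs(cv2.resize(im,None,fx=4,fy=4,interpolation=2),alpha=1.3))"
```

View pics/s6.png

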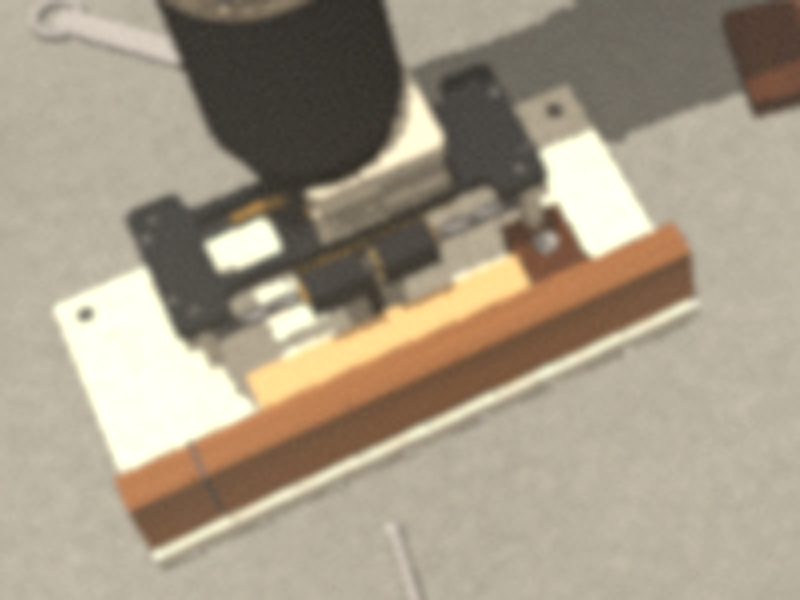

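The offcut (250,375)–(525,265) is still flush against the fence and stop with the finger on its bevel, and the force is steady. Handing in.

```bash
python3 -c "
from h import *
s=r.get_state();print(s['contact_force'],s['tcp_pos']);print(r.close_job());s=r.get_state();print(s['contact_force'],s['tcp_pos'],s['time_s'])"
```

```text
[-8.87982363 -0.12362389 11.68568345] [ 0.54103213 -0.19414763  0.22723607]
the job is handed in; nothing more can be done
None
the job is handed in; nothing more can be done
```

The long offcut is on the saw board with its back against the fence and its left end at the stop block. I handed the job in at about 22 s while still holding the diagonal push on its bevel.

- **Placing:** I gripped the offcut across its width, set it flat on the board clear of the fence, and released it. Then I slid it to the fence with closed fingers until about 4 N showed, and along to the stop until about 17 N showed.
- **Final push:** The last readings were steady at about 9–10 N into the fence and 12 N down. These are forces at the wrist; the board and fence loads themselves were not measured. They also pointed more downward than square to the bevel, because the arm is stiffer vertically.
- **Last checks:** The last picture showed the offcut parallel to the fence and touching the stop. That view also showed the wrench, wood scrap and visible part of the screwdriver in place. I did not photograph the rest of the bench again at the end. No reading failed or disagreed, and I could not read the state after handing in.

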